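Load the bench tape dispenser and hold its tension arm back

ROBOT

A 6-joint arm with a two-finger parallel gripper is mounted at the origin on a cart in front of the work surface, level with it; the furniture and walls round the work are solid. World frame = base frame: x ahead of the robot, y to its left, z up, the work surface at z = 0. Lengths are in m, angles in rad, forces in N, time in s.
With the tool pointing down it reaches from about 0.425 to 0.95 m from the base axis. Payload 3.5 kg.
Tool frame: the origin (TCP) lies between the finger pads; the fingertips stand 19 mm ahead of it and the grasp point (between the pads) is the TCP; z points along the fingers, y is the line along which they close (so a half turn about z gives the same grasp; the last joint's range is limited). The gripper opens to 85 mm and grips with 20 to 120 N. Pads are 22 mm wide; open, the fingers measure 114 mm over their backs; the gripper's body (76 mm by 85 mm) begins 54 mm behind the grasp point. The pads swing forward as they close: fully open they stand 13 mm farther back than shut.
Start: joints at [-1.445, 0.286, 1.577, -0, 1.279, -0.15], TCP at [0.184, -0.649, 0.25] pointing down, gripper open.
Joint ranges: [-2.77, 2.77], [-0.9, 2.22], [0.21, 2.48], [-1.53, 4.67], [0.24, 2.81], [-2.84, 2.84]. Speed limits (rad/s): [2.79, 2.79, 3.14, 3.14, 3.14, 3.14].

INTERFACE

Orientations are given as a unit quaternion [x, y, z, w].
In Python, from plant import get_state, cams, ctrl gives the robot as it stands. The module is installed in compiled form; this text tells all that it offers.
- The arm moves only by the tool jog_arm, never from a script. Its argument "deltas" is text: rows parted by semicolons, each of 6 numbers parted by spaces: the shift along the world's x, y, z normalised to -1 to 1, where 1 is 0.02 m, then the turn, a rotation vector about the world's x, y, z normalised to -1 to 1, where 1 is 0.1 rad. In form: x y z ax ay az; .... A call has 1 to 20 rows; each row shifts and turns the commanded pose from where the row before left it; what a row does not reach is not made up. A row lasts 1/8 s, in which the tool goes at most 62.5 mm and 10.7 degrees, less where a joint would pass 70% of its speed; a pose out of reach is approached as far as the arm can. A call with a number of a shift or a turn outside -1 to 1 is refused whole. A call with a gripper value outside its range is refused whole. "gripper" is the opening, from 0 (shut) to 1 (fully open), set as the call begins (left out, the last holds). The fingers move at their own pace and stop on an object; "squeeze" is the grip in N (left out, the last holds). Time passes only in rows, so rows that do not move let the fingers close. It gives the time, the measured TCP pose, the force, the opening and the grip force at its end, in the units of the state.
- get_state(): the state, without advancing time (a new reading comes with each control period).
- cams.read_camera(name): name is "side" or "top" or "wrist"; returns a dict with "color" (384x512x3 uint8, blue, green, red), "vfov" (degrees; the focal length in pixels is half the picture's height over the tangent of half this angle, whatever the lens; pixels are square), "cx", "cy" (the principal point, pixels), "rvec" (rotation vector, rad) and "tvec" (3), from world to camera coordinates, as OpenCV has them. Camera axes: x right, y down, z forward; pixel columns grow to the right and rows downward; lengths in m; the calibration is good to about 2 mm. A picture is of the moment at which its call begins. There is no depth.
- ctrl.sign_off(): hands the job in; it is judged then, once.
The state is a dict: "time": time; "qpos": joint angles; "dq": joint speeds; "joint_efforts": joint torques, N m; "eef_pos": TCP position; "tcp_rot": TCP orientation; "contact_force": force on the tool from outside, world axes, zero at the start; "wrist_torque": the same for the moment, N m; "opening": opening from 0.0 (shut) to 1.0 (fully open); "finger_force": force on a finger pad.
Only numpy, scipy, OpenCV 4.12 (cv2) and the standard library are available. Lean on these libraries where they do the work, as an engineer would, in place of code of your own. Each camera call takes 0.05 s, during which the arm holds its last target. There are 200 camera calls.

TASK

Take the roll of masking tape from its wooden rack and hang it over the horizontal bar of the bench tape dispenser, then let go of it. Then push the sprung yellow tension arm by its black roller back towards the roll until it is well past its ratchet click, and keep holding it there: the pawl does not lock it, so the job ends with the gripper still pressing the arm back, ready for me to thread the tape. Leave the try square, the wooden stick and the grey stone where they lie.

Things in the scene. Friction and masses are not known exactly. Their poses are not given: they have to be found in the camera images.
- tape: Cream masking tape roll, loose, 60 g: a ring of 83 mm outside diameter, 18 mm wide, hole diameter about 42 mm. Its z axis is the ring's axis; the origin is the centre of one flat face. It starts standing on edge in the slot of its rack, its axis level, and can be gripped from above across its 18 mm width.
- tape_centre (a point): Centre of the tape roll, on its axis half way through its width; z axis = the roll's axis. At the start 48 mm above the bench.
- tape_rack: Light wooden slotted rack that holds the roll on edge, fixed at the front right of the bench: 110 (x, along the slot) x 38 x 24 mm, slot 22 mm wide; origin at the centre of its underside.
- dispenser: Grey bench tape dispenser, fixed; base 230 (x) x 100 (y) x 12 mm; origin: centre of its underside; x runs from the tension arm (front) to the post and bar (back), z up. Post 36 x 12 mm at x = +80, y = +27 to +39 mm, top at z = 175. The tension arm's hinge axis is level, along y, at x = -35, y = -18, z = 58 mm.
- bar_middle (a point): Middle of the roll's place on the steel bar, on the bar's axis, at x +80, y -18, z +160 mm of the dispenser; same axes. The bar is level, 12 mm thick, along y from the post (face 45 mm to the +y side of this point) to a free end 35 mm to the -y side with a black end collar of 16 mm diameter. The roll goes on over the free end, moving along +y; hung, its centre is about 14 mm below this point.
- tension_arm (a joint): Sprung yellow arm's angle, rad: 0 at rest (leaning 0.4 from upright to -x of the dispenser), growing as it is pushed to +x (towards the roll), stop at 0.80. The spring resists with 3 to 6 N at the roller at first, 9 N at 0.7. A pawl rides over a tooth from about 0.32 to 0.52 (click at 0.42, up to 2 N more, then less); past the click = over 0.54. Nothing locks it: let go, it springs back.
- roller (a point): Centre of the fixed black rubber roller at the tip of the tension arm: 18 mm diameter, 50 mm long along the dispenser's y, 115 mm from the arm's hinge. It moves with the arm, in the same plane as the hanging roll; at rest about 80 mm ahead (-x) of the dispenser's origin and 164 mm above the bench. Push on its front (-x) side.
- square: Small try square, brass-coloured stock and steel blade, 74 x 148 x 12 mm, lying on the bench front at the left: leave alone; origin at the centre of its underside.
- stick: Wooden stick, 106 x 80 x 22 mm, lying on the bench far left: leave alone; origin at the centre of its underside.
- stone: Small grey stone block, 81 x 44 x 23 mm, lying on the bench far right: leave alone; origin at the centre of its underside.

How it is judged:
On the way, in this order (a step that is already met when the one before it is completed fails the run):
1. the roll hangs on the dispenser's bar, released (x of tape_centre in the frame of bar_middle between -0.014 and 0.014 m and y of tape_centre in the frame of bar_middle between -0.026 and 0.036 m and z of tape_centre in the frame of bar_middle between -0.022 and -0.006 m and contact force between tape and the fingers below 0.1 N), for 0.2 s.
2. the arm is pushed past its click by the gripper (value of joint tension_arm above 0.54 rad and contact force between the fingers and tension_arm above 2 N), for 0.2 s.
At the end, for the whole second after the job is handed in: The roll hangs on the bar between post and end collar (centre within 14 mm sideways of the bar, 6 to 22 mm below it), not touched by the fingers; the tension arm is past its click (joint over 0.54 rad) with the fingers still pressing on it with over 2 N through the last second (all of step 1 and all of step 2); the arm keeps its last pose, push and grip.
It fails at once if the square, stick or stone is moved by more than 30 mm (distance of any of square, stick, stone from where it was at the start of the episode above 0.03 m).
It also fails if it takes over 56 s, if anything falls off the work surface, if the arm or the gripper's body presses on something with over 40 N, if the wrist force passes 120 N, or if a joint passes its speed limit or range.

## Working session

There is one attempt and no reset: what is moved stays moved. The work goes in short steps, Python scripts to look and compute and a tool call to move; the robot and the scene stay as the last step left them, time stands still between calls to the robot, and variables do not carry over. Pictures are saved under pics/ and viewed, at most 13 in all, crops included, and the job is handed in when it is done.

Besides the shell and the picture viewer there is one more tool, called after "Emit:" as name(argument=value, ...) on one line, values as JSON. jog_arm: Moves the arm, as the interface text tells. Its arguments: {"type":"object","properties":{"deltas":{"type":"string"},"gripper":{"type":"number"},"squeeze":{"type":"number"}},"required":["deltas"]}

```bash
mkdir -p pics; cat > h.py <<'E'
import cv2, numpy as np
from plant import get_state, cams, ctrl
def cam(n):
    c=cams.read_camera(n); R,_=cv2.Rodrigues(np.array(c["rvec"],float)); t=np.array(c["tvec"],float).ravel()
    f=c["color"].shape[0]/2/np.tan(np.radians(c["vfov"])/2)
    return dict(img=c["color"],R=R,t=t,f=f,cx=c["cx"],cy=c["cy"],o=-R.T@t)
def ray(c,u,v):
    d=c["R"].T@np.array([(u-c["cx"])/c["f"],(v-c["cy"])/c["f"],1]); return d/np.linalg.norm(d)
def plane(c,u,v,z):
    d=ray(c,u,v); return c["o"]+d*(z-c["o"][2])/d[2]
def tri(obs):
    A=0;b=0
    for c,u,v in obs:
        d=ray(c,u,v);P=np.eye(3)-np.outer(d,d);A=A+P;b=b+P@c["o"]
    X=np.linalg.solve(A,b)
    res=[np.linalg.norm(np.cross(X-c["o"],ray(c,u,v))) for c,u,v in obs]
    return X,res
def proj(c,X):
    p=c["R"]@np.array(X)+c["t"]; return p[:2]/p[2]*c["f"]+[c["cx"],c["cy"]]
E
python3 - <<'E'
from h import *
s=get_state(); print(s["time"],s["eef_pos"],s["tcp_rot"])
a=[]
for n in("side","top","wrist"):
    c=cam(n); print(n,c["o"].round(3),ray(c,256,192).round(3),c["f"],c["cx"],c["cy"]); cv2.imwrite(f"pics/{n}0.png",c["img"])
E
```

```text
0.0 [ 0.18375474 -0.64888767  0.24893412] [ 9.90509868e-01  1.37436685e-01  1.53818789e-05 -1.16530379e-03]
side [ 0.268 -0.95   0.862] [ 0.247  0.752 -0.612] 347.6309385905577 251.8513407147698 188.16358185323446
top [2.880e-01 1.000e-03 1.575e+00] [ 0.191 -0.016 -0.982] 491.81236283362006 251.04805437284546 195.45276580673834
wrist [ 0.256 -0.629  0.374] [-0.29  -0.058 -0.955] 300.47942942517386 262.47140946725676 192.1810147320067
```

View pics/side0.png

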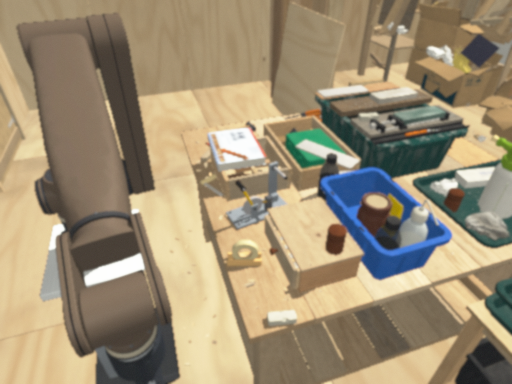

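View pics/top0.png

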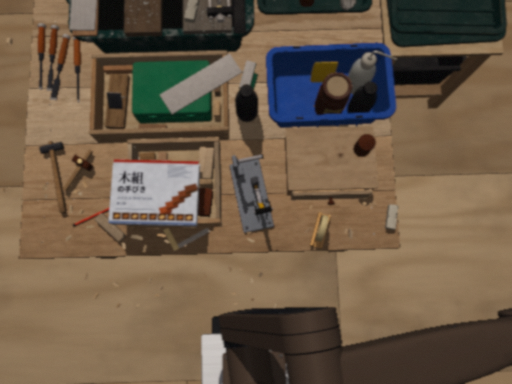

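The side view shows the tape and rack at about (243,253), and the dispenser at (258,200). In the top view the dispenser base runs from (247,157) to (258,232), and the tape is at (320,230). I'll enlarge both.

```bash
python3 - <<'E'
from h import *
a=cv2.imread("pics/side0.png")[150:280,215:305]; b=cv2.imread("pics/top0.png")[140:260,215:345]
a=cv2.resize(a,None,fx=4,fy=4,interpolation=cv2.INTER_CUBIC); b=cv2.resize(b,None,fx=3.3,fy=3.3,interpolation=cv2.INTER_CUBIC)
o=np.zeros((520,800,3),np.uint8); o[:520,:360]=a; o[:b.shape[0],362:362+b.shape[1]]=b[:,:438]; cv2.imwrite("pics/c1.png",o); print(b.shape)
E
```

```text
(396, 429, 3)
```

View pics/c1.png

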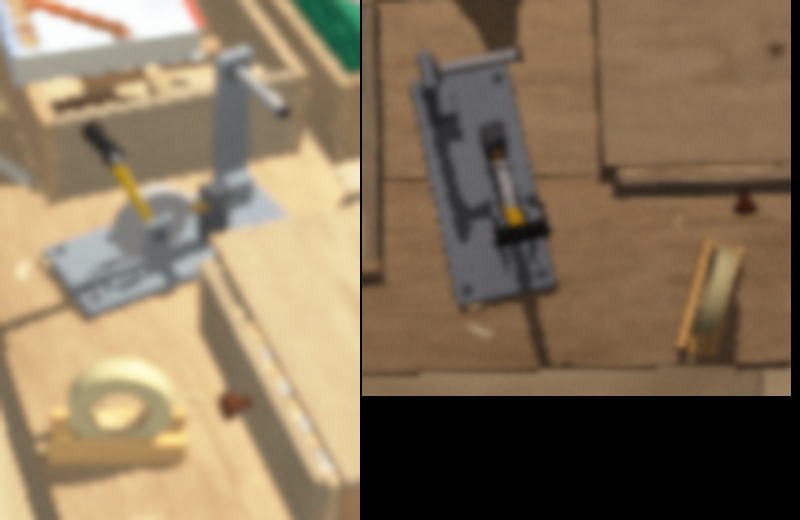

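Side crop: the tape ring is centred at about crop (122,400), the bar's free end at (283,110), and the roller at (97,135). Top crop: the bar runs from (432,62) to (518,53), the roller is at (521,230), and the tape runs from (730,250) to (700,335), tilted slightly. These give coarse positions.

```bash
python3 - <<'E'
from h import *
S=cam("side");T=cam("top")
s=lambda u,v:(S,u/4+215,v/4+150); t=lambda u,v:(T,(u-362)/3.3+215,v/3.3+140)
for n,a,b in(("barend",(283,110),(518,53)),("roller",(98,135),(521,230)),("posttop",(233,58),(430,58)),("tapetop",(120,362),(722,290))):
    print(n,*tri([s(*a),t(*b)]))
for p in((413,88),(512,64),(553,287),(460,307)): c=t(*p);print("base",plane(*c,0.012).round(4))
for p in((706,240),(742,246),(715,355),(680,348)): c=t(*p);print("rack",plane(*c,0.024).round(4))
for p in((730,248),(708,340)): c=t(*p);print("tape",plane(*c,0.06).round(4))
E
```

```text
barend [ 0.67238943 -0.04447736  0.16223657] [np.float64(0.0020348008832646995), np.float64(0.0020348008832646518)]
roller [ 0.5081228  -0.04117723  0.17213988] [np.float64(0.00033620073152215826), np.float64(0.0003362007315221312)]
posttop [0.66191255 0.03568684 0.17048556] [np.float64(0.003731176138683036), np.float64(0.0037311761386827668)]
tapetop [ 0.46429209 -0.22647447  0.09546183] [np.float64(0.0052819202322406935), np.float64(0.005281920232240829)]
base [0.6781 0.0563 0.012 ]
base [ 0.6999 -0.0425  0.012 ]
base [ 0.4762 -0.0751  0.012 ]
base [0.4593 0.0154 0.012 ]
rack [ 0.5162 -0.2239  0.024 ]
rack [ 0.5094 -0.2583  0.024 ]
rack [ 0.4053 -0.2265  0.024 ]
rack [ 0.4129 -0.1935  0.024 ]
tape [ 0.5026 -0.2409  0.06  ]
tape [ 0.4167 -0.2154  0.06  ]
```

Emit:
jog_arm(deltas="0.65 0.95 0 0 0 -0.28;0.65 0.95 0 0 0 -0.28;0.65 0.95 0 0 0 -0.28;0.65 0.95 0 0 0 -0.28;0.65 0.95 0 0 0 -0.28;0.65 0.95 0 0 0 -0.28;0.65 0.95 0 0 0 -0.28;0.65 0.95 0 0 0 -0.28;0.65 0.95 0 0 0 -0.28;0.65 0.95 0 0 0 -0.28;0.65 0.95 0 0 0 -0.28;0.65 0.95 0 0 0 -0.28;0.65 0.95 0 0 0 -0.28;0.65 0.95 0 0 0 -0.28;0.65 0.95 0 0 0 -0.28;0.65 0.95 0 0 0 -0.28;0.65 0.95 0 0 0 -0.28;0.65 0.95 0 0 0 -0.28;0.65 0.95 0 0 0 -0.28;0.65 0.95 0 0 0 -0.28")

```text
time: 2.75
eef_pos: [0.4441, -0.2688, 0.2503]
tcp_rot: [0.99, -0.142, 0.0, -0.0]
contact_force: [-0.3, 1.2, -0.2]
opening: 1.004
finger_force: 0.0
```

```bash
python3 - <<'E'
from h import *
c=cam("wrist"); print(c["o"].round(4)); cv2.imwrite("pics/w1.png",c["img"]); np.save("w1.npy",c,allow_pickle=True)
T=cam("top");np.save("t1.npy",T,allow_pickle=True)
s=get_state(); print(s["time"],s["eef_pos"],s["tcp_rot"],s["contact_force"])
print(proj(c,[.462,-.228,.089]),proj(c,[.67,-.044,.16]))
cv2.imwrite("pics/w1b.png",cv2.resize(c["img"],(800,600),interpolation=cv2.INTER_CUBIC))
E
```

```text
[ 0.5159 -0.2909  0.3748]
2.85 [ 0.44451437 -0.26800431  0.25026342] [ 9.90087798e-01 -1.40449579e-01  4.17196969e-05 -2.56873785e-04] [-0.60913996  0.15441183  1.3298482 ]
[216.20277327 173.35798481] [-200.21438496  -37.17200343]
```

View pics/w1b.png

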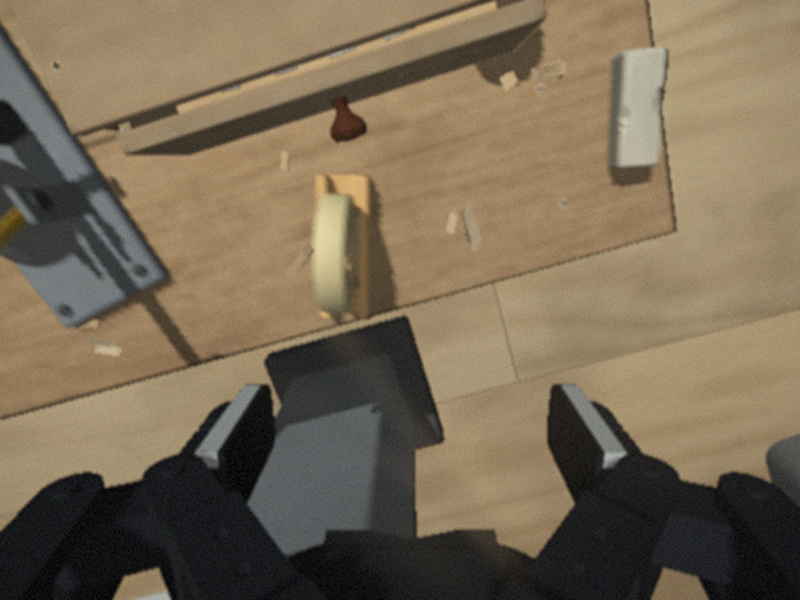

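The wrist view (800 px scale) shows the tape outlined at u 313–355, v 193–315. The rack edges run from (371,176) to (369,318), almost parallel to the tool's x. The stone is at (640,105), and part of the dispenser is at left. Next I'll measure the tape's edges precisely.

```bash
python3 - <<'E'
from h import *
c=np.load("w1.npy",allow_pickle=True).item(); T=np.load("t1.npy",allow_pickle=True).item()
k=lambda u,v:(u*.64,v*.64)
for p in((316,175),(371,176),(369,318),(322,318)): print("rack",plane(c,*k(*p),.024).round(4))
for r in(145,155,163,172,180): print(r,c["img"][r,194:236,:].tolist()[::1] if 0 else [int(x) for x in c["img"][r,196:236,0]])
h=cv2.cvtColor(c["img"],cv2.COLOR_BGR2HSV); print(h[163,196:236:2].tolist())
a=cv2.resize(c["img"][100:215,180:260],(560,800)[:2] if 0 else (400,575),interpolation=cv2.INTER_CUBIC)
b=cv2.resize(T["img"][205:260,295:345],None,fx=8,fy=8,interpolation=cv2.INTER_CUBIC)
o=np.zeros((575,800,3),np.uint8);o[:,:400]=a;o[:440,400:]=b;cv2.imwrite("pics/c2.png",o)
E
```

```text
rack [ 0.5215 -0.2216  0.024 ]
rack [ 0.5097 -0.2595  0.024 ]
rack [ 0.4065 -0.225   0.024 ]
rack [ 0.417  -0.1893  0.024 ]
145 [89, 91, 89, 103, 123, 132, 145, 156, 164, 170, 168, 161, 161, 168, 157, 160, 160, 157, 151, 151, 148, 148, 129, 118, 107, 84, 61, 58, 54, 55, 52, 61, 59, 56, 59, 60, 61, 62, 57, 55]
155 [99, 101, 114, 122, 130, 140, 156, 162, 162, 162, 165, 159, 159, 158, 158, 159, 162, 155, 153, 153, 151, 139, 126, 113, 97, 76, 55, 55, 55, 62, 59, 56, 55, 52, 56, 60, 65, 61, 54, 54]
163 [98, 91, 88, 112, 128, 144, 152, 153, 160, 155, 156, 157, 149, 156, 151, 156, 150, 146, 149, 146, 146, 131, 123, 111, 94, 70, 65, 67, 68, 62, 57, 55, 60, 58, 59, 65, 55, 55, 56, 58]
172 [101, 104, 105, 125, 129, 133, 141, 146, 148, 149, 143, 145, 140, 144, 137, 145, 140, 139, 142, 136, 135, 119, 111, 99, 88, 73, 78, 80, 69, 63, 58, 56, 55, 58, 52, 62, 57, 55, 54, 51]
180 [94, 96, 94, 99, 107, 120, 124, 132, 129, 132, 136, 136, 128, 128, 128, 129, 125, 126, 130, 124, 122, 116, 106, 97, 81, 64, 55, 51, 52, 56, 46, 42, 48, 47, 54, 59, 60, 60, 57, 50]
[[17, 92, 153], [19, 89, 135], [21, 84, 191], [23, 72, 212], [24, 70, 221], [24, 71, 216], [24, 76, 212], [24, 74, 213], [24, 73, 210], [25, 73, 209], [25, 72, 203], [22, 76, 175], [23, 77, 135], [19, 91, 101], [20, 88, 104], [22, 92, 89], [20, 99, 98], [17, 116, 108], [17, 132, 114], [18, 123, 108]]
```

View pics/c2.png

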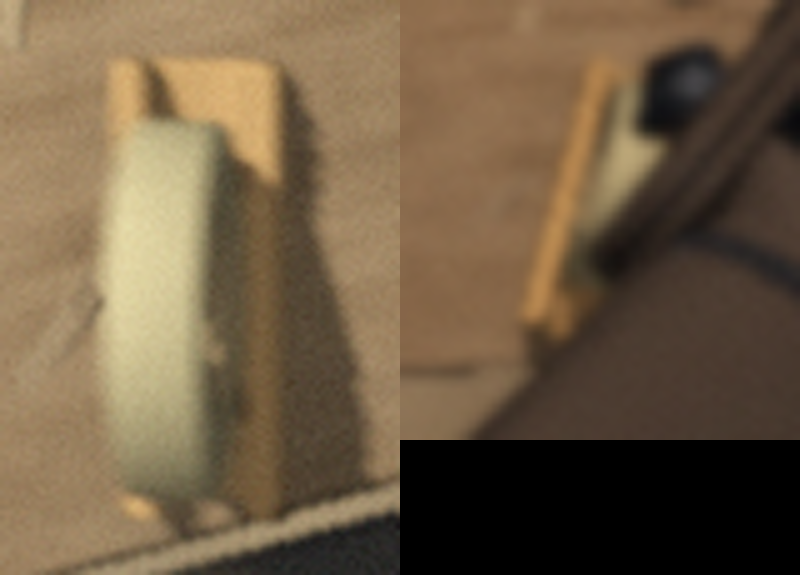

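```bash
python3 - <<'E'
from h import *
from scipy.optimize import fsolve
c=np.load("w1.npy",allow_pickle=True).item()
P=lambda u,v,z:plane(c,u,v,z)
rk=[P(u*.64,v*.64,.024) for u,v in((316,175),(371,176),(369,318),(322,318))]
d=(rk[0]+rk[1]-rk[2]-rk[3])[:2]; yaw=np.arctan2(d[1],d[0]); 
d2=(rk[1]-rk[2]);print("yaw",yaw,np.arctan2(d2[1],d2[0]))
for y in (100+200/5,100+300/5,100+400/5):
  l=P(180+(103+(5 if y!=160 else 0))/5,y,.0895 if y==160 else .085);r=P(180+(202+(5 if y!=160 else 0))/5,y,.0895 if y==160 else .085);print(y,l.round(4),r.round(4),(l+r)[:2].round(4)/2,np.linalg.norm(l-r))
L=[P(180+165/5,100+y/5,.05) for y in (121,496)]
e=np.array([np.cos(yaw),np.sin(yaw)]); o=np.array([c["o"][:2]@e,c["o"][2]])
pts=[np.array([p[:2]@e,p[2]]) for p in L]
def g(x):
    out=[]
    for p in pts:
        v=(p-o)/np.linalg.norm(p-o); w=x-o; out.append(abs(v[0]*w[1]-v[1]*w[0])-.0415)
    return out
x=fsolve(g,[.46*e[0]-.228*e[1],.048]); print("s,z",x)
n=np.array([-e[1],e[0]]); m=(P(180+103/5,160,.0895)+P(180+202/5,160,.0895))[:2]/2
print("centre",x[0]*e+(m@n)*n)
S=cam("side"); X=cv2.imread("pics/top0.png"); T=np.load("t1.npy",allow_pickle=True).item()
print(tri([(c,210.5,160),(T,(722-362)/3.3+215,292/3.3+140)]),tri([(S,120/4+215,362/4+150),(c,210.5,160)]))
s=get_state()["tcp_rot"];print(2*np.arctan2(s[1],s[0]))
E
```

```text
yaw -0.3115125486505472 -0.3231627825646137
140.0 [ 0.4963 -0.2243  0.085 ] [ 0.4909 -0.2425  0.085 ] [ 0.4936  -0.23345] 0.018973541276536044
160.0 [ 0.4788 -0.218   0.0895] [ 0.4735 -0.2363  0.0895] [ 0.47615 -0.2271 ] 0.019052139581704538
180.0 [ 0.4589 -0.2109  0.085 ] [ 0.4534 -0.2299  0.085 ] [ 0.4561 -0.2204] 0.019747131054510474
s,z [0.51115424 0.0432044 ]
centre [ 0.46502055 -0.22353969]
(array([ 0.46671197, -0.2259796 ,  0.06585782]), [np.float64(0.007397574432611065), np.float64(0.007397574432611113)]) (array([ 0.47335836, -0.22583645,  0.09215336]), [np.float64(0.0035669808774680314), np.float64(0.003566980877467945)])
-0.28200925207514926
```

Emit:
jog_arm(deltas="0.36 0.74 0 0 0 -0.1;0.36 0.74 0 0 0 -0.1;0.36 0.74 0 0 0 -0.1;0 0 -1 0 0 0;0 0 -1 0 0 0;0 0 -1 0 0 0;0 0 -1 0 0 0;0 0 -1 0 0 0;0 0 -1 0 0 0;0 0 -0.5 0 0 0;0 0 -0.5 0 0 0;0 0 -0.5 0 0 0;0 0 -0.5 0 0 0;0 0 0 0 0 0")

```text
time: 4.65
eef_pos: [0.4649, -0.2247, 0.0894]
tcp_rot: [0.988, -0.156, -0.001, -0.0]
contact_force: [-0.4, 0.3, 0.3]
opening: 0.998
finger_force: 0.0
```

Emit:
jog_arm(deltas="0 0 0 0 0 0;0 0 0 0 0 0;0 0 0 0 0 0;0 0 0 0 0 0;0 0 0 0 0 0;0 0 0 0 0 0;0 0 0 0 0 0;0 0 0 0 0 0;0 0 0 0 0 0;0 0 0 0 0 0", gripper=0, squeeze=30)

```text
time: 5.9
eef_pos: [0.4656, -0.2251, 0.0905]
tcp_rot: [0.988, -0.156, 0.0, 0.0]
contact_force: [-0.1, 1.5, 3.5]
opening: 0.204
finger_force: 35.5
```

Emit:
jog_arm(deltas="0 0 0.5 0 0 0;0 0 0.5 0 0 0;0 0 1 0 0 0;0 0 1 0 0 0;0 0 1 0 0 0;0 0 1 0 0 0;0 0 1 0 0 0;0 0 1 0 0 0;0 0 1 0 0 0;0.55 0.35 0 0 0 0.48;0.55 0.35 0 0 0 0.48;0.55 0.35 0 0 0 0.48;0.55 0.35 0 0 0 0.48;0.55 0.35 0 0 0 0.48;0.55 0.35 0 0 0 0.48;0.55 0.35 0 0 0 0.48;0.55 0.35 0 0 0 0.48;0.55 0.35 0 0 0 0.48;0.55 0.35 0 0 0 0.48")

```text
time: 8.28
eef_pos: [0.5762, -0.1546, 0.2503]
tcp_rot: [0.996, 0.084, 0.0, 0.0]
contact_force: [0.6, -0.4, -0.9]
opening: 0.201
finger_force: 34.9
```

```bash
python3 - <<'E'
from h import *
c=cam("wrist"); S=cam("side"); T=cam("top"); np.save("w2.npy",[c,S,T],allow_pickle=True)
s=get_state(); print(s["time"],s["eef_pos"],s["tcp_rot"],s["contact_force"],s["opening"])
a=cv2.resize(c["img"],(800,600),interpolation=cv2.INTER_CUBIC); cv2.imwrite("pics/w2.png",a)
E
```

```text
8.425 [ 0.57584054 -0.15467151  0.25019171] [ 9.96516323e-01  8.33977383e-02 -1.86980615e-04 -6.58755099e-06] [-0.42920014  0.21398432  0.04005485] 0.20094967621077006
```

View pics/w2.png

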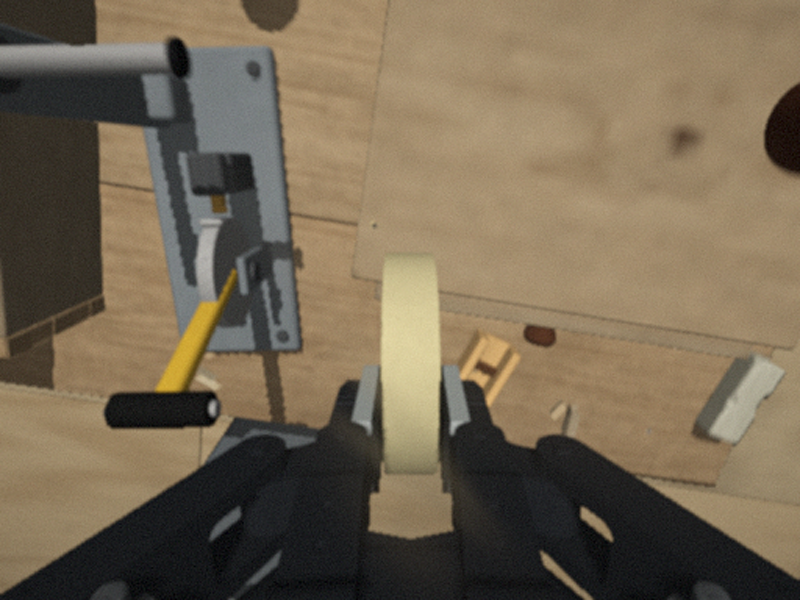

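The wrist view (800 px scale) shows the bar from (0,62) to (160,57), with its collar end at about (182,57). The roller runs from (107,410) to (218,408), the base's right edge from (272,47) to (300,350), and the tape is held squarely at u 383–440.

```bash
python3 - <<'E'
from h import *
c,S,T=np.load("w2.npy",allow_pickle=True)
k=lambda u,v:(c,u*.64,v*.64)
P=lambda u,v,z:plane(*k(u,v),z)
a,b=P(10,62,.16),P(160,57,.16); print("bar",a,b,"yaw",np.arctan2(*( (a-b)[[0,1]]*[-1,1])))
a,b=P(274,60,.012),P(299,340,.012);print("edge yaw",np.arctan2((a-b)[1],(a-b)[0]),a,b)
a,b=P(107,410,.164),P(216,408,.164);print("roller",a,b,np.arctan2(*( (a-b)[[0,1]]*[-1,1])),np.linalg.norm(a-b))
print("collar",P(182,57,.16),tri([k(182,57),(S,283.5/4+215,110/4+150)]))
print("roller mid",tri([k(162,409),(S,98/4+215,135/4+150)]))
print("tape", P(412,370,.25)) 
for i,(u,v) in enumerate(((276,47),(301,350),(181,352))): print("corner",P(u,v,.012))
g=S["img"][150:280,215:305]; print(g.shape); cv2.imwrite("pics/s2.png",cv2.resize(g,None,fx=4,fy=4))
E
```

```text
bar [0.65800057 0.02670327 0.16      ] [ 0.670403   -0.03444696  0.16      ] yaw 0.20010465532673094
edge yaw 0.18310876699680514 [ 0.69608498 -0.0383623   0.012     ] [ 0.48937822 -0.07664089  0.012     ]
roller [ 0.50212147 -0.01222923  0.164     ] [ 0.51261869 -0.06661195  0.164     ] 0.19067991455721287 0.0553865657878896
collar [ 0.6719406  -0.04339445  0.16      ] (array([ 0.6726777 , -0.04620933,  0.16438944]), [np.float64(0.001407197169715759), np.float64(0.0014071971697158711)])
roller mid (array([ 0.50973939, -0.04090165,  0.16993708]), [np.float64(0.0018498980205694626), np.float64(0.0018498980205694886)])
tape [ 0.59087954 -0.15338623  0.25      ]
corner [ 0.70446217 -0.03903866  0.012     ]
corner [ 0.48069072 -0.07919143  0.012     ]
corner [0.46187025 0.01968329 0.012     ]
(130, 90, 3)
```

View pics/s2.png

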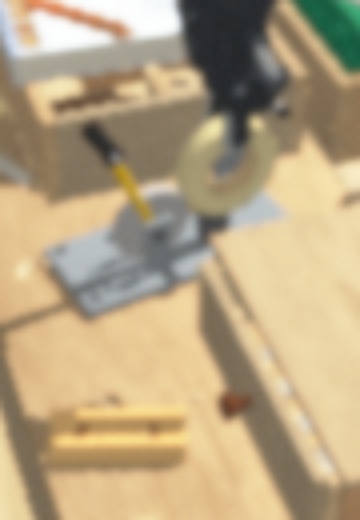

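Emit:
jog_arm(deltas="0.63 0.49 -0.2 0 0 0.0225;0.63 0.49 -0.2 0 0 0.0225;0.63 0.49 -0.2 0 0 0.0225;0.63 0.49 -0.2 0 0 0.0225;0.63 0.49 -0.2 0 0 0.0225;0.63 0.49 -0.2 0 0 0.0225;0.63 0.49 -0.2 0 0 0.0225;0.63 0.49 -0.2 0 0 0.0225;0 0 -0.25 0 0 0;0 0 -0.25 0 0 0;0 0 -0.25 0 0 0;0 0 0 0 0 0")

```text
time: 9.93
eef_pos: [0.6756, -0.0769, 0.2026]
tcp_rot: [0.996, 0.091, -0.001, -0.0]
contact_force: [0.0, -0.1, 0.1]
opening: 0.2
finger_force: 35.0
```

```bash
python3 - <<'E'
from h import *
c=cam("wrist"); S=cam("side"); T=cam("top"); np.save("w3.npy",[c,S,T],allow_pickle=True)
s=get_state(); print(s["time"],s["eef_pos"],s["tcp_rot"],s["contact_force"],s["opening"])
a=cv2.resize(c["img"],(480,360),interpolation=cv2.INTER_CUBIC); b=cv2.resize(S["img"][155:215,245:325],None,fx=4,fy=4,interpolation=cv2.INTER_CUBIC)
o=np.zeros((600,800,3),np.uint8);o[:360,:480]=a;o[:240,480:]=b; t=cv2.resize(T["img"][130:240,215:345],None,fx=2.1,fy=2.1);o[362:362+t.shape[0],:t.shape[1]]=t
cv2.imwrite("pics/w3.png",o)
for n,X in(("mid",[.6651,-.0126,.161]),("tapec",s["eef_pos"]-np.array([0,0,.042]))): print(n,"side",(proj(S,X)-[245,155])*4+[480,0],"wrist",proj(c,X)*.9375)
E
```

```text
10.075 [ 0.67623912 -0.07692773  0.20365866] [9.95797530e-01 9.15817526e-02 2.28904421e-04 1.01595963e-04] [ 0.11761844 -0.2475148   0.08132502] 0.1998172448306416
mid side [619.3804931   73.54255127] wrist [143.1424778 212.5476719]
tapec side [659.32145534 111.23653118] wrist [245.10456515 214.20003889]
```

View pics/w3.png

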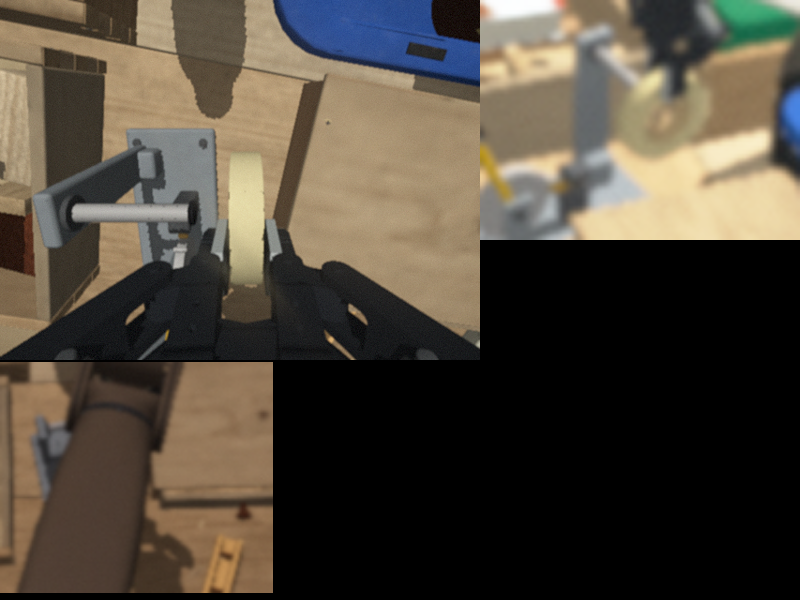

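The side crop shows the ring centre at (663,111), against a predicted (659,111). The bar in the wrist view lies on the predicted line, so alignment is good. I'll insert along the bar.

Emit:
jog_arm(deltas="-0.06 0.32 0 0 0 0;-0.06 0.32 0 0 0 0;-0.06 0.32 0 0 0 0;-0.06 0.32 0 0 0 0;-0.06 0.32 0 0 0 0;-0.06 0.32 0 0 0 0;-0.06 0.32 0 0 0 0;-0.06 0.32 0 0 0 0;-0.06 0.32 0 0 0 0;-0.06 0.32 0 0 0 0;0 0 0 0 0 0")

```text
time: 11.45
eef_pos: [0.6641, -0.0121, 0.2033]
tcp_rot: [0.996, 0.092, -0.0, -0.0]
contact_force: [-0.7, 0.5, -0.2]
opening: 0.199
finger_force: 35.0
```

Emit:
jog_arm(deltas="0 0 -0.15 0 0 0;0 0 -0.15 0 0 0;0 0 -0.15 0 0 0;0 0 -0.1 0 0 0;0 0 0 0 0 0")

```text
time: 12.08
eef_pos: [0.6641, -0.0127, 0.192]
tcp_rot: [0.996, 0.092, -0.0, -0.0]
contact_force: [-0.5, 0.0, -0.2]
opening: 0.203
finger_force: 35.0
```

Emit:
jog_arm(deltas="0 0 -0.07 0 0 0;0 0 -0.07 0 0 0;0 0 0 0 0 0")

```text
time: 12.45
eef_pos: [0.6641, -0.0126, 0.1893]
tcp_rot: [0.996, 0.092, -0.0, -0.0]
contact_force: [-0.5, -0.6, -1.0]
opening: 0.2
finger_force: 35.0
```

Emit:
jog_arm(deltas="0 0 -0.07 0 0 0;0 0 -0.05 0 0 0;0 0 0 0 0 0")

```text
time: 12.82
eef_pos: [0.6646, -0.0127, 0.1881]
tcp_rot: [0.996, 0.092, 0.001, 0.0]
contact_force: [-0.9, 1.9, 3.4]
opening: 0.198
finger_force: 35.4
```

```bash
python3 - <<'E'
from h import *
c=cam("wrist"); S=cam("side")
s=get_state(); print(s["time"],s["eef_pos"],s["contact_force"])
a=cv2.resize(c["img"][150:320,60:330],None,fx=1.7,fy=1.7,interpolation=cv2.INTER_CUBIC); b=cv2.resize(S["img"][155:215,245:325],None,fx=4,fy=4,interpolation=cv2.INTER_CUBIC)
o=np.zeros((300,800,3),np.uint8);o[:a.shape[0],:a.shape[1]]=a;o[:240,480:]=b;cv2.imwrite("pics/w4.png",o)
E
```

```text
12.925 [ 0.66465311 -0.01267763  0.18810379] [-0.65359471 -0.11170581  4.08641215]
```

View pics/w4.png

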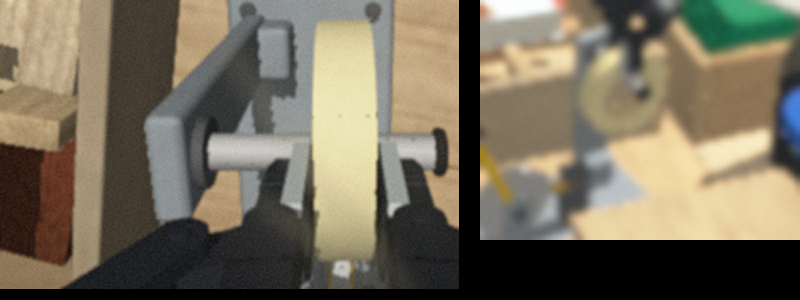

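The roll is threaded on the bar, between post and collar, and resting on it (4 N upward). I'll release with a partial opening and rise clear.

Emit:
jog_arm(deltas="0 0 0 0 0 0;0 0 0 0 0 0;0 0 0 0 0 0;0 0 0 0 0 0;0 0 0 0 0 0;0 0 0 0 0 0", gripper=0.42)

```text
time: 13.68
eef_pos: [0.6643, -0.0127, 0.1871]
tcp_rot: [0.996, 0.092, 0.0, 0.0]
contact_force: [0.1, -0.1, 0.1]
opening: 0.42
finger_force: 0.0
```

Emit:
jog_arm(deltas="0 0 0.3 0 0 0;0 0 0.5 0 0 0;0 0 1 0 0 0;0 0 1 0 0 0;0 0 1 0 0 0;0 0 0 0 0 0")

```text
time: 14.42
eef_pos: [0.6655, -0.0128, 0.2669]
tcp_rot: [0.996, 0.092, 0.003, 0.001]
contact_force: [0.3, -0.2, -0.2]
opening: 0.419
finger_force: 0.0
```

```bash
python3 - <<'E'
from h import *
c=cam("wrist"); S=cam("side")
s=get_state(); print(s["time"],s["eef_pos"],s["contact_force"],s["opening"])
a=cv2.resize(c["img"],(480,360),interpolation=cv2.INTER_CUBIC); b=cv2.resize(S["img"][155:215,245:325],None,fx=4,fy=4,interpolation=cv2.INTER_CUBIC)
o=np.zeros((360,800,3),np.uint8);o[:a.shape[0],:a.shape[1]]=a;o[:240,480:]=b;cv2.imwrite("pics/w5.png",o)
E
```

```text
14.525 [ 0.66416308 -0.01264082  0.26328244] [-0.50179022  0.15283362 -0.39462414] 0.4230548299174094
```

View pics/w5.png

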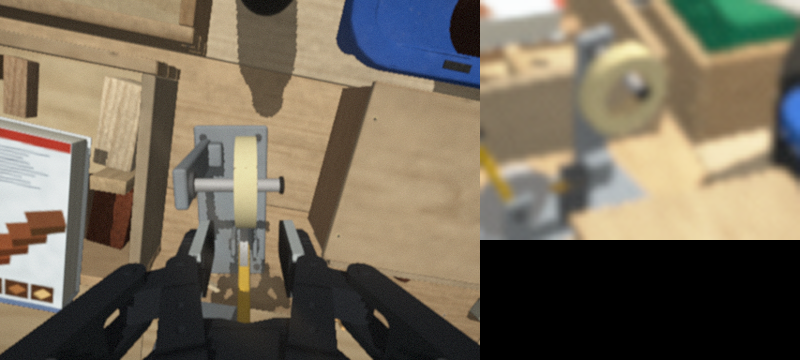

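The roll hangs freely on the bar, clear of the post. Next I'll close the gripper and go in front of the roller.

Emit:
jog_arm(deltas="-0.835 -0.158 0 0 0 0;-0.835 -0.158 0 0 0 0;-0.835 -0.158 0 0 0 0;-0.835 -0.158 0 0 0 0;-0.835 -0.158 0 0 0 0;-0.835 -0.158 0 0 0 0;-0.835 -0.158 0 0 0 0;-0.835 -0.158 0 0 0 0;-0.835 -0.158 0 0 0 0;-0.835 -0.158 0 0 0 0;-0.835 -0.158 0 0 0 0;-0.835 -0.158 0 0 0 0;0 0 -0.92 0 0 0;0 0 -0.92 0 0 0;0 0 -0.92 0 0 0;0 0 -0.92 0 0 0;0 0 -0.92 0 0 0;0 0 0 0 0 0", gripper=0)

```text
time: 16.77
eef_pos: [0.4623, -0.0499, 0.1677]
tcp_rot: [0.996, 0.092, -0.003, -0.001]
contact_force: [-0.3, 0.4, 1.0]
opening: 0.001
finger_force: 0.0
```

Emit:
jog_arm(deltas="0.2 0.037 0 0 0 0;0.2 0.037 0 0 0 0;0.2 0.037 0 0 0 0;0.2 0.037 0 0 0 0;0.2 0.037 0 0 0 0;0.2 0.037 0 0 0 0;0.1 0.018 0 0 0 0;0 0 0 0 0 0")

```text
time: 17.77
eef_pos: [0.4896, -0.0459, 0.1711]
tcp_rot: [0.996, 0.092, -0.001, 0.0]
contact_force: [-1.7, -0.4, 0.9]
opening: -0.0
finger_force: 1.1
```

Contact came at the expected place. I'll push about 75 mm along the dispenser's x.

Emit:
jog_arm(deltas="0.2 0.037 0 0 0 0;0.2 0.037 0 0 0 0;0.2 0.037 0 0 0 0;0.2 0.037 0 0 0 0;0.2 0.037 0 0 0 0;0.2 0.037 0 0 0 0;0.2 0.037 0 0 0 0;0.2 0.037 0 0 0 0;0.2 0.037 0 0 0 0;0 0 0 0 0 0")

```text
time: 19.02
eef_pos: [0.5249, -0.0393, 0.1714]
tcp_rot: [0.996, 0.092, -0.002, 0.0]
contact_force: [-6.3, -1.1, 5.2]
opening: 0.001
finger_force: 3.1
```

Emit:
jog_arm(deltas="0.2 0.037 0 0 0 0;0.2 0.037 0 0 0 0;0.2 0.037 0 0 0 0;0.2 0.037 0 0 0 0;0.2 0.037 0 0 0 0;0.2 0.037 0 0 0 0;0.2 0.037 0 0 0 0;0.2 0.037 0 0 0 0;0.2 0.037 0 0 0 0;0.15 0.027 0 0 0 0;0 0 0 0 0 0;0 0 0 0 0 0;0 0 0 0 0 0")

```text
time: 20.65
eef_pos: [0.5622, -0.0323, 0.1699]
tcp_rot: [0.996, 0.092, -0.004, -0.0]
contact_force: [-7.5, -3.1, 1.0]
opening: 0.003
finger_force: 3.9
```

```bash
python3 - <<'E'
from h import *
c=cam("wrist"); S=cam("side")
s=get_state(); print(s["time"],s["eef_pos"],s["contact_force"],s["opening"])
a=cv2.resize(c["img"],(480,360),interpolation=cv2.INTER_CUBIC); b=cv2.resize(S["img"][150:230,230:310],None,fx=4,fy=4,interpolation=cv2.INTER_CUBIC)
o=np.zeros((360,800,3),np.uint8);o[:a.shape[0],:a.shape[1]]=a;o[:320,480:]=b;cv2.imwrite("pics/w6.png",o)
E
```

```text
20.75 [ 0.56220251 -0.0323119   0.16985527] [-6.74974784 -2.4971416   0.84937238] 0.0028366208205654205
```

View pics/w6.png

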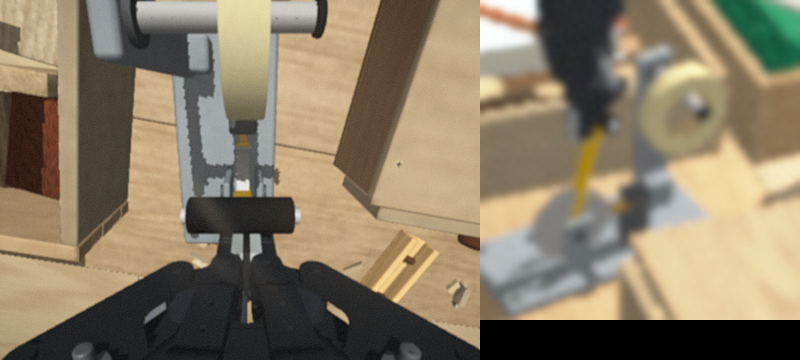

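The wrist view shows the roller at (241,215), pushed back and touching the fingers, while the roll hangs untouched. I'll check the roller position before handing in.

```bash
python3 - <<'E'
from h import *
c=cam("wrist"); X=plane(c,241/.9375,215/.9375,.169)
d=(X[:2]-[.5832,-.0097])@[.9828,.1849]; print(X,d,"theta",.4+np.arcsin((d+.035)/.115)); s=get_state();print(s["contact_force"],s["time"])
E
```

```text
[ 0.5797908  -0.02725426  0.169     ] -0.0065963476897611785 theta 0.6495710081386222
[-7.97737193 -1.39417953  1.84334215] 20.8
```

Both estimates put the joint angle at about 0.65–0.67 rad, well past 0.54 and short of the stop, and the fingers are pressing with about 8 N.

```bash
python3 -c "
from plant import ctrl
print(ctrl.sign_off())"
```

```text
the job is handed in; nothing more can be done
None
```

The job is handed in (the verdict was not shown): the roll hangs free on the dispenser's bar, and the gripper holds the tension arm at about 0.65 rad, past its click, with roughly 8 N.

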